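Hold the reader's loading tray out at its pointer

ROBOT

A 7-joint arm with a two-finger parallel gripper is mounted at the origin on the work surface. World frame = base frame: x ahead of the robot, y to its left, z up, the work surface at z = 0. Lengths are in m, angles in rad, forces in N, time in s.
With the tool pointing down it reaches from about 0.35 to 0.9 m from the base axis. Payload 8.1 kg.
Tool frame: the origin (TCP) lies midway between the tips of the shut fingers; the grasp point (between the pads) lies 19 mm behind it (arm.hold_point_z is the distance from the TCP to the grasp point, in m); z points along the fingers, y is the direction in which the jaws open and shut (so a half turn about z gives the same grasp; the last joint's range is limited). The gripper opens to 92 mm and grips with 3 to 60 N. Pads are 19 mm wide; open, the fingers measure 130 mm over their backs; the gripper's body (75 mm by 190 mm) begins 47 mm behind the grasp point.
Start: joints at [1.077, 0.434, 0.025, 1.573, -0.012, 1.134, -0.075], TCP at [0.238, -0.578, 0.227] pointing down, gripper open.
Joint ranges: [-2.62, 2.62], [-0.44, 2.09], [-1.27, 1.32], [0.08, 2.57], [-1.32, 4.46], [0.12, 2], [-2.74, 2.74]. Speed limits (rad/s): [2.22, 2.22, 3.01, 3.01, 3.14, 3.14, 3.14].

INTERFACE

Orientations are given as a rotation vector (axis times angle).
In Python, from cell import arm gives the robot as it stands.
- The arm moves only by the shell command python3 -m pendant 'ROWS' [FORCE]. ROWS is JSON, a list of rows, each a list of 3 entries, a list of its own where there are three numbers: the shift along the tool's x, y, z in m, then the turn, a rotation vector about the tool's x, y, z in degrees, then the finger opening in m, from 0 to 0.0918. A call has 1 to 10 rows; each row shifts and turns the commanded pose from where the row before left it, along the tool's axes as they then stand; what a row does not reach is not made up. A row lasts 1/8 s, in which the tool goes at most 62.5 mm and 10.7 degrees, less where a joint would pass 70% of its speed; a pose out of reach is approached as far as the arm can. A call with a gripper value outside its range is refused whole. The fingers move at their own pace and stop on an object; FORCE is the grip in N (left out, the last holds). Time passes only in rows, so rows that do not move let the fingers close. It gives the time, the measured TCP pose, the force and the opening at its end, in the units of the state.
- arm.observe(): the state, without advancing time (a new reading comes with each control period).
- arm.get_image(name): name is "scene" or "top" or "wrist"; returns (picture, depth): 400x640x3 uint8, red, green, blue; 400x640 float32, m along the optical axis (not along the pixel's ray), 0 where there is no reading.
- arm.camera_params(name): a dict with "fovy" (degrees; the focal length in pixels is half the picture's height over the tangent of half this angle, whatever the lens; pixels are square), "cx", "cy" (the principal point, pixels), "k1" (the pictures are not rectified: a ray, as slopes to the right and down, at radius r is drawn at 1 + k1 r^2 times it, then the intrinsics apply), "rvec" (rotation vector, rad) and "tvec" (3), from world to camera coordinates, as OpenCV has them; the wrist camera has in their place "mount" (4x4, takes a point from camera to tool coordinates, whose origin is the TCP and whose axes are the flange's). Camera axes: x right, y down, z forward; pixel columns grow to the right and rows downward; lengths in m; the calibration is good to about 2 mm. A picture is of the moment at which its call begins: read the wrist's pose just before it. camera_params takes no time and is no camera call.
- arm.sign_off(): hands the job in, once; it reports no verdict.
Trained networks look in the newest picture that a camera, given by its name, has taken for a name from the list of things; names that differ only in an ending like _2 or _b are one class to them, and where a whole thing is asked for, a point or a joint stands for the part that bears it (a point fixed in the world has none). Each returns a list of dicts, best first, with "conf" (0 to 1); they miss things now and then, are a little off and sometimes report something else, mostly with a low value. They report only what shows in the picture. A call takes as long as a camera call.
- arm.look_for(camera, label): "rect" ([centre column, centre row, width, height] in pixels, round what is visible of it).
- arm.masks_of(camera, label): "pixels" (400x640 bool, what is visible of it) and "rect" ([centre column, centre row, width, height] in pixels, round what is visible of it).
The state is a dict: "clock": time; "joints": joint angles; "dq": joint speeds; "joint_efforts": joint torques, N m; "position": TCP position; "ee_rot": TCP orientation; "force": force on the tool from outside, world axes, zero at the start; "ft_torque": the same for the moment, N m; "width": opening from 0.0 (shut) to 1.0 (fully open).
Only numpy, scipy, OpenCV 4.12 (cv2) and the standard library are available. Lean on these libraries where they do the work, as an engineer would, in place of code of your own. Each camera call takes 0.05 s, during which the arm holds its last target.

TASK

Raise the bench reader's stiff lid by its bar until it stands open at about 60 degrees and leave it standing there. Then pull the spring-return loading tray out by its upright handle until the tray's front edge is level with the pointer on the rail beside it, and finish while still holding the tray there with the gripper: it springs back in if let go. Do not shift the pointer, and leave the tip box, tube rack and trough standing where they are.

Things in the scene. Friction and masses are not known exactly. Their poses are not given: they have to be found in the camera images.
- reader: White bench reader, fixed to the bench: a box 200 (x) x 220 (y) x 85 mm high. Origin at the centre of its underside, on the bench; its front, with the tray slot, faces its own -x (towards the robot), z up. Position and yaw vary.
- lid (a joint): Opening angle of the reader's grey lid in rad: 0 = shut flat, 1.047 = 60 degrees, limit 1.8. Hinged along the reader's y axis at the back; the front edge swings up and back. Stiff friction hinge: it stays at whatever angle it is left, and takes about 5 to 8 N at the bar to raise. It starts shut or slightly open. The lid is 200 x 220 x 20 mm, its mid-plane 3 mm above the hinge line when shut.
- lid_hinge (a point): Centre of the lid's hinge line: 95 mm behind (+x) the reader's origin and 95 mm above the bench. Axes as the lid: they turn with it.
- lid_bar (a point): Centre of the lid's lift bar, a round steel bar 18 mm thick and 36 mm long along the reader's y, carried 30 mm in front of the lid's front edge on a neck 16 mm wide. It lies 225 mm from the hinge line. Its two ends can be pinched from above (fingers closing along the reader's y, 36 mm) and the bar then turns between the fingers as the lid rises. While the lid is low this bar hangs over the tray handle and blocks it from above.
- tray: White loading tray, a plate 170 (x) x 100 (y) x 12 mm that slides straight out of the reader's front along the reader's -x, top face 34 mm above the bench; travel 0 to 90 mm. Origin at the centre of its underside, 75 mm in front of the reader's origin when fully in. Axes parallel to the reader's. A spring pulls it back in with about 4 N when in, rising to about 10 N at 90 mm. It starts fully in.
- tray_handle (a point): Centre of the tray's upright steel handle plate: 10 mm thick (x), 28 mm wide (y), 45 mm high, standing on the tray from 34 to 79 mm above the bench, so this point is 55.5 mm above the bench. It is 145 mm in front of the reader's origin (45 mm in front of the reader's front face) with the tray in, and 15 mm behind the tray's front edge.
- tray_edge (a point): Point on the tray's front edge at its left (+y) corner, on the top face. This edge must come level with the pointer. Axes parallel to the reader's.
- pointer_tip (a point): Middle of the tip of the pointer: a small steel block 14 x 22 mm with a thin finger 6 mm wide, 34 mm high in all, on an aluminium graduated rail on the bench beside the tray's left (+y) side. The thin finger points at the tray; its tip is 4 mm to the side of the tray. It is clamped, 30 to 65 mm beyond the tray's front edge as the tray starts (varies). Axes parallel to the reader's, so the tray edge is level with it when both have the same x in the reader's frame.
- tip_box: Bystander: clear plastic tip box with blue tips, 85 x 120 x 77 mm, origin at the centre of its underside. Stands beside the reader.
- tube_rack: Bystander: white tube rack with steel caps, 90 x 130 x 38 mm, origin at the centre of its underside. Stands beside the reader.
- trough: Bystander: small open white trough, 50 x 110 x 30 mm, origin at the centre of its underside. Stands beside the reader.

How it is judged:
On the way, in this order (a step that is already met when the one before it is completed fails the run):
1. the lid stands still at 60 degrees, give or take 10 (value of joint lid between 0.877 and 1.217 rad and velocity of joint lid between -0.05 and 0.05 rad/s), for 0.3 s.
2. the tray's front edge is held level with the pointer by the gripper, with the lid still open (x of tray_edge in the frame of pointer_tip between -0.006 and 0.006 m and contact force between the fingers and tray above 1.5 N and linear speed of tray below 0.01 m/s and value of joint lid between 0.877 and 1.217 rad), for 0.3 s.
At the end, for the whole second after the job is handed in: The program finishes holding: the fingers touch the tray with more than 1.5 N and its front edge is within 6 mm of level with the pointer, at rest; the lid stands at 60 degrees within 10 degrees; the pointer is within 4 mm and the bystanders within 20 mm of where they started (all of step 2 and distance of pointer_tip from where it was at the start of the episode below 0.004 m and distance of each of tip_box, tube_rack, trough from where it was at the start of the episode below 0.02 m); the arm keeps its last pose, push and grip.
It fails at once if the pointer is shifted by 4 mm or more (distance of pointer_tip from where it was at the start of the episode above 0.004 m).
It fails at once if a bystander is shifted by more than 20 mm or tipped (distance of any of tip_box, tube_rack, trough from where it was at the start of the episode above 0.02 m or angle between any of tip_box, tube_rack, trough's own z axis and vertical above 0.3 rad).
It also fails if it takes over 48 s, if anything falls off the work surface, if the arm or the gripper's body presses on something with over 40 N, if the wrist force passes 120 N, or if a joint passes its speed limit or range.

## Working session

There is one attempt and no reset: what is moved stays moved. The work goes in short steps, Python scripts to look and compute and a shell command to move; the robot and the scene stay as the last step left them, time stands still between calls to the robot, and variables do not carry over. Pictures are saved under pics/ and viewed, and the job is handed in when it is done.

```bash
ls; mkdir -p pics
python3 - <<'E'
from cell import arm
import cv2
print(arm.observe())
for n in ["scene","top","wrist"]:
    im,d=arm.get_image(n); cv2.imwrite(f"pics/{n}0.png",im[:,:,::-1])
    import numpy as np; np.save(f"pics/{n}0_d.npy",d)
    print(n,arm.camera_params(n))
E
```

```text
pics
{'clock': 0.0, 'joints': array([ 1.07741303,  0.43521629,  0.02497913,  1.57412421, -0.01159453,
        1.13397205, -0.07505568]), 'dq': array([-0.00170664,  0.00060798, -0.00135171,  0.00171722, -0.00086097,
       -0.0029795 , -0.00059504]), 'joint_efforts': array([-3.10181713e-04, -6.67841792e+01,  9.84654464e-01, -3.14451635e+01,
       -6.05817069e-02,  4.27524000e-02,  9.65462914e-05]), 'position': array([ 0.23781466, -0.57742754,  0.22593871]), 'ee_rot': array([-3.08034225e+00, -6.09604892e-01,  7.09535394e-04]), 'force': array([-0.40104525, -0.61683295, -0.27938495]), 'ft_torque': array([-0.03257134,  0.02230609, -0.03333938]), 'width': 1.000622100263993}
scene {'fovy': 53.8757106323201, 'cx': 315.3748625854843, 'cy': 199.94942127986067, 'k1': 0.029526674345055477, 'rvec': array([ 1.99746812,  1.31616835, -0.57203623]), 'tvec': array([-0.28532522, -0.33090629,  1.50488334])}
top {'fovy': 56.17335481228166, 'cx': 320.6300085918703, 'cy': 202.78203476168628, 'k1': -0.06459237151465352, 'rvec': array([ 2.18086763, -2.20187123,  0.12343465]), 'tvec': array([0.02710659, 0.6236248 , 0.94919584])}
wrist {'fovy': 62.72670515354908, 'cx': 324.4035100193821, 'cy': 196.78809940689163, 'k1': 0.001407499666704046, 'mount': array([[ 8.28393179e-04, -9.63018643e-01, -2.69433494e-01,
         7.24411205e-02],
       [ 9.99999257e-01,  1.03883842e-03, -6.38481130e-04,
         2.43840118e-04],
       [ 8.94767097e-04, -2.69432765e-01,  9.63018787e-01,
        -1.58043307e-01],
       [ 0.00000000e+00,  0.00000000e+00,  0.00000000e+00,
         1.00000000e+00]])}
```

View pics/scene0.png

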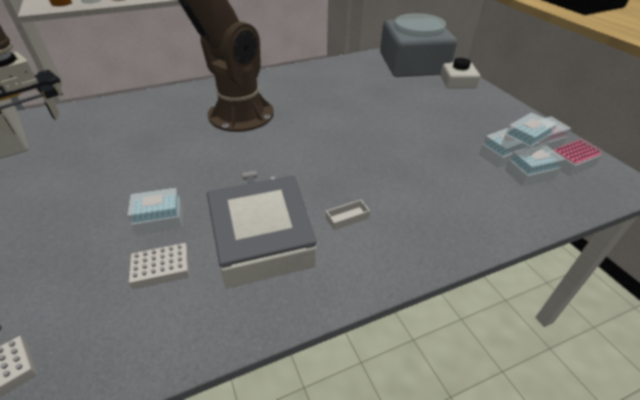

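View pics/top0.png

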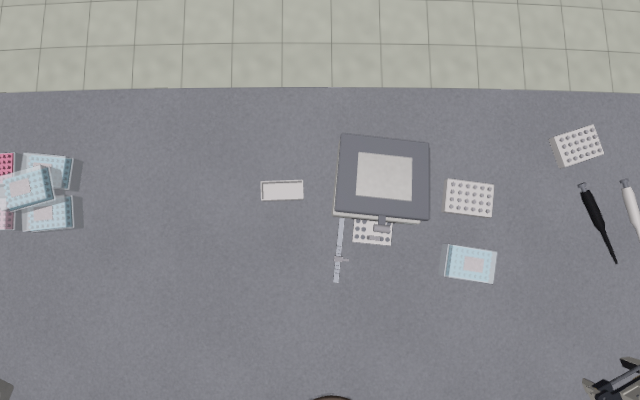

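The top view shows the reader at about (383,178), its bar at (380,225), the tray at (372,232), and the rail with pointer at (340,258). The trough is at (282,190), the rack at (470,198) and the tip box at (470,264). Next I'll measure these.

```bash
cat > h.py <<'E'
import numpy as np, cv2
from cell import arm
from scipy.spatial.transform import Rotation as R
def K(p):
    f=200/np.tan(np.radians(p['fovy']/2)); return f
def campose(name,st=None):
    p=arm.camera_params(name)
    if 'mount' in p:
        st=st or arm.observe(); T=np.eye(4);T[:3,:3]=R.from_rotvec(st['ee_rot']).as_matrix();T[:3,3]=st['position']
        return p,T@p['mount']
    M=np.eye(4);M[:3,:3]=R.from_rotvec(p['rvec']).as_matrix();M[:3,3]=p['tvec']
    return p,np.linalg.inv(M)
def rays(p,uv):
    uv=np.atleast_2d(uv).astype(float); f=K(p)
    Km=np.array([[f,0,p['cx']],[0,f,p['cy']],[0,0,1.]])
    n=cv2.undistortPoints(uv[:,None,:],Km,np.array([p['k1'],0,0,0,0.]))[:,0]
    return np.c_[n,np.ones(len(n))]
def unproj(p,T,uv,d):
    r=rays(p,uv)*np.asarray(d).reshape(-1,1); return r@T[:3,:3].T+T[:3,3]
def onplane(p,T,uv,z):
    r=rays(p,uv)@T[:3,:3].T; s=(z-T[2,3])/r[:,2]; return T[:3,3]+r*s[:,None]
def proj(p,T,X):
    X=np.atleast_2d(X); c=(X-T[:3,3])@T[:3,:3]; f=K(p)
    n=c[:,:2]/c[:,2:]; n=n*(1+p['k1']*(n**2).sum(1,keepdims=True))
    return n*f+[p['cx'],p['cy']]
def cloud(p,T,d):
    v,u=np.mgrid[0:400,0:640]
    X=unproj(p,T,np.c_[u.ravel(),v.ravel()],d.ravel()).reshape(400,640,3); X[d==0]=np.nan; return X
E
python3 - <<'E'
from h import *
im,d=arm.get_image("top"); p,T=campose("top"); X=cloud(p,T,d)
print("bench z",np.nanmedian(X[300:330,200:300,2]))
for l in ["reader","lid","lid_bar","tray","tray_handle","pointer_tip","tip_box","tube_rack","trough"]:
    for r in arm.masks_of("top",l)[:2]:
        m=r['pixels']; P=X[m]; 
        print(l,round(r['conf'],2),np.round(r['rect'],1),m.sum(),np.nanmedian(P,0).round(4) if m.sum() else '')
        if l in("lid","reader") : print(cv2.minAreaRect(P[~np.isnan(P[:,0])][:,:2].astype(np.float32)), np.nanpercentile(P[:,2],[2,50,98]))
E
```

```text
bench z 5.0505041950033025e-05
reader 0.72 [381.5 207.4  96.7 154.8] 9064 [ 0.652  -0.1117  0.1291]
((0.6053001880645752, -0.1361217349767685), (0.25826093554496765, 0.3998100459575653), 83.65926361083984) [0.01204824 0.12910005 0.15423707]
lid 0.61 [381.9 183.1 103.9 101. ] 7489 [ 0.6698 -0.1202  0.1343]
((0.675265908241272, -0.1488247662782669), (0.26761317253112793, 0.26472511887550354), 83.45977020263672) [0.10718662 0.13428316 0.15477471]
lid_bar 0.74 [384.7 183.1  96.8  99. ] 7364 [ 0.6715 -0.1203  0.1342]
tray 0.94 [372.9 233.2  42.   26.8] 759 [ 0.5415 -0.1002  0.0342]
tray_handle 0.98 [370.8 231.2  40.1  29.8] 722 [ 0.5416 -0.0993  0.0342]
tip_box 0.55 [468.4 264.9  56.3  39. ] 1822 [ 0.4642 -0.3414  0.0754]
tube_rack 0.96 [467.  200.6  52.2  37.9] 1724 [ 0.6328 -0.3656  0.0302]
tube_rack 0.28 [372.1 232.2  37.7  27.1] 740 [ 0.5416 -0.1001  0.0342]
trough 0.75 [282.2 191.8  38.9  20.7] 837 [0.6607 0.1249 0.0039]
```

Run:
```python
import cv2
im=cv2.imread("pics/top0.png")[120:300,250:510]
cv2.imwrite("pics/top0c.png",cv2.resize(im,None,fx=3,fy=3,interpolation=cv2.INTER_CUBIC))
```

```text
(no output)
```

View pics/top0c.png

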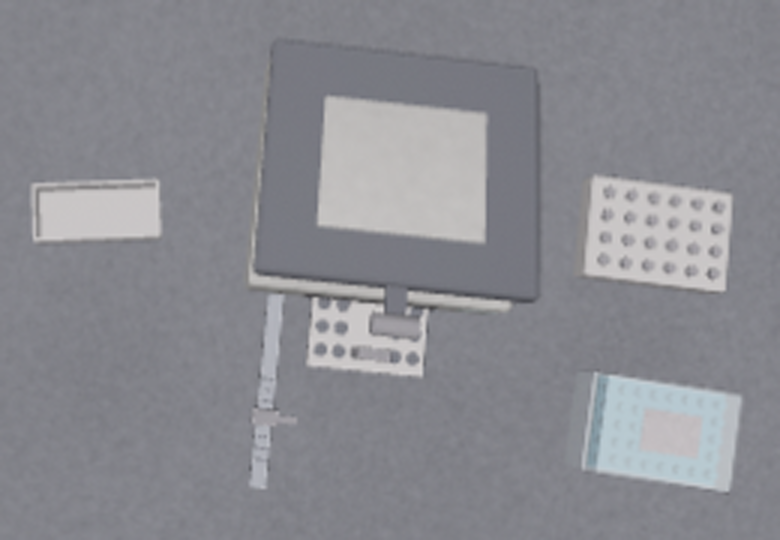

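Run:
```python
from h import *
p,T=campose("top"); d=np.load("pics/top0_d.npy"); X=cloud(p,T,d)
# lid grey area only
c=lambda q:(np.array(q,float)+.0)/3+[250,120]
m=np.zeros((400,640),np.uint8); cv2.fillPoly(m,[np.int32([c(q) for q in [(285,52),(528,76),(525,285),(270,262)]])],1)
P=X[m>0]; P=P[~np.isnan(P[:,0])]
A=np.c_[P[:,:2],np.ones(len(P))]; co,_,_,_=np.linalg.lstsq(A,P[:,2],rcond=None)
print("lid slope",co, "res",np.std(A@co-P[:,2]),"ang",np.arctan(np.hypot(*co[:2])),"yaw",np.arctan2(-co[1],-co[0]))
# lid corners on plane
def onpl(uv):
    r=(rays(p,uv)@T[:3,:3].T); o=T[:3,3]
    s=(co[2]+co[:2]@o[:2]-o[2])/(r[:,2]-r[:,:2]@co[:2]); return o+r*s[:,None]
C=onpl([c(q) for q in [(276,41),(538,67),(538,299),(254,272)]]); print(C.round(4)); 
for i in range(4): print(np.linalg.norm(C[i]-C[(i+1)%4]))
print("back yaw",np.arctan2(*(C[0]-C[1])[[1,0]])-np.pi/2,"front",np.arctan2(*(C[3]-C[2])[[1,0]])-np.pi/2)
E_=onplane(p,T,[c((308,366)),c((423,375))],.034); print("tray edge",E_.round(4),np.linalg.norm(E_[0]-E_[1]),np.arctan2(*(E_[0]-E_[1])[[1,0]])-np.pi/2)
L=onplane(p,T,[c((275,296)),c((258,487))],.005); print("rail",L.round(4),np.arctan2(*(L[0]-L[1])[[1,0]]))
print("ptr tip",onplane(p,T,[c((296,420))],.03).round(4))
print("handle top",onplane(p,T,[c((378,353))],.079))
u=np.int32(c((396,325)));print("bar px",u,X[u[1]-3:u[1]+4,u[0]-5:u[0]+6,2].round(3)); print(X[u[1]-1,u[0]])
u=np.int32(c((290,420)));print("ptr",X[u[1]-3:u[1]+4,u[0]-9:u[0]+6,2].round(3))
```

```text
lid slope [-0.24483165  0.02836184  0.30165051] res 0.0016351856651493132 ang 0.24165254633592753 yaw -0.11532818542678532
[[ 0.7849 -0.0303  0.1086]
 [ 0.7636 -0.245   0.1078]
 [ 0.5722 -0.2226  0.1552]
 [ 0.5948 -0.0066  0.1558]]
0.21584840591321106
0.1984491060580781
0.21710567206714848
0.19731828846879274
back yaw -0.09886579703928233 front -0.10404668882677526
tray edge [[ 0.5215 -0.0598  0.034 ]
 [ 0.5124 -0.1589  0.034 ]] 0.09950347683765812 -0.09064287824511208
rail [[ 0.5829 -0.0349  0.005 ]
 [ 0.416  -0.0175  0.005 ]] -0.10345550926846452
ptr tip [[ 0.4754 -0.0492  0.03  ]]
handle top [[ 0.53225098 -0.11247201  0.079     ]]
bar px [382 228] [[0.16  0.16  0.158 0.157 0.158 0.156 0.159 0.156 0.157 0.156 0.155]
 [0.159 0.161 0.159 0.159 0.16  0.159 0.16  0.159 0.157 0.161 0.154]
 [0.16  0.162 0.16  0.159 0.162 0.159 0.161 0.16  0.16  0.16  0.16 ]
 [0.16  0.16  0.16  0.16  0.159 0.159 0.157 0.161 0.162 0.159 0.161]
 [0.159 0.16  0.159 0.161 0.161 0.161 0.162 0.163 0.16  0.16  0.159]
 [0.159 0.157 0.155 0.157 0.158 0.159 0.161 0.162 0.158 0.16    nan]
 [0.156 0.156 0.156 0.159 0.159 0.156 0.156 0.156 0.16  0.157 0.16 ]]
[ 0.55678158 -0.11246236  0.1593998 ]
ptr [[ 0.032    nan  0.034  0.033  0.034  0.032  0.003  0.     0.002 -0.
   0.002 -0.001 -0.001 -0.001  0.001]
 [ 0.035  0.035  0.034  0.037  0.032  0.034  0.033  0.002  0.    -0.
  -0.     0.001  0.002 -0.001 -0.001]
 [ 0.036  0.034  0.037  0.033  0.034    nan  0.034  0.035  0.035  0.034
   0.035  0.033  0.     0.002 -0.002]
 [ 0.035  0.031  0.037  0.035  0.032  0.034  0.036  0.035  0.034  0.036
   0.035  0.034  0.003 -0.002  0.002]
 [ 0.035  0.034  0.032  0.033  0.032  0.033  0.     0.001 -0.001  0.001
   0.002  0.001 -0.002 -0.     0.002]
 [ 0.012  0.012  0.008  0.008 -0.002 -0.    -0.    -0.001  0.     0.
   0.002  0.003 -0.    -0.001  0.003]
 [ 0.014  0.012  0.013 -0.001  0.002  0.003 -0.001  0.001 -0.     0.001
  -0.001  0.001  0.001  0.    -0.001]]
```

```bash
cat >> h.py <<'E'
YAW=-0.10
def tool(st=None):
    st=st or arm.observe(); return R.from_rotvec(st['ee_rot']).as_matrix(), st['position'], st
def delta(target,dirY=None):
    """shift in tool axes to target; turn (deg about tool z) bringing tool y to line dirY"""
    M,pos,st=tool(); s=M.T@(np.asarray(target)-pos); a=None
    tilt=M.T@np.array([0,0,-1.])
    if dirY is not None:
        b=M.T@np.array([*dirY,0]); a=np.degrees(np.arctan2(-b[0],b[1])); a=(a+90)%180-90
    print("pos",pos.round(4),"shift mm",(s*1000).round(1),"turn z",a,"down in tool",tilt.round(4),"q",st['joints'].round(2),"w",round(st['width']*91.8,1),"F",st['force'].round(1),"t",st['clock'])
    print("tool x",M[:,0].round(3),"y",M[:,1].round(3))
E
python3 - <<'E'
from h import *
u=np.array([np.cos(YAW),np.sin(YAW)]);v=np.array([-np.sin(YAW),np.cos(YAW)])
delta([.45,-.112,.27],v)
E
```

```text
pos [ 0.238  -0.5779  0.2268] shift mm [ 373.4 -350.1  -43.3] turn z 28.1116037287494 down in tool [ 0.e+00 -1.e-04  1.e+00] q [ 1.08  0.43  0.03  1.57 -0.01  1.13 -0.08] w 91.7 F [-0.4  0.4  0.2] t 0.65
tool x [ 0.925  0.381 -0.   ] y [ 0.381 -0.925  0.   ]
```

```bash
python3 -m pendant '[[[0.037,-0.035,-0.004],[0,0,0],0.0918],[[0.037,-0.035,-0.004],[0,0,0],0.0918],[[0.037,-0.035,-0.004],[0,0,0],0.0918],[[0.037,-0.035,-0.004],[0,0,0],0.0918],[[0.037,-0.035,-0.004],[0,0,0],0.0918],[[0.037,-0.035,-0.004],[0,0,0],0.0918],[[0.037,-0.035,-0.004],[0,0,0],0.0918],[[0.037,-0.035,-0.004],[0,0,0],0.0918],[[0.037,-0.035,-0.004],[0,0,0],0.0918],[[0.037,-0.035,-0.004],[0,0,0],0.0918]]' && python3 -m pendant '[[[0,0,0],[0,0,9.4],0.0918],[[0,0,0],[0,0,9.4],0.0918],[[0,0,0],[0,0,9.3],0.0918],[[0,0,0],[0,0,0],0.0918],[[0,0,0],[0,0,0],0.0918]]'
python3 - <<'E'
from h import *
u=np.array([np.cos(YAW),np.sin(YAW)]);v=np.array([-np.sin(YAW),np.cos(YAW)])
delta([.556,-.112,.20],v)
st=arm.observe(); im,d=arm.get_image("wrist"); cv2.imwrite("pics/w1.png",im[:,:,::-1]); np.savez("pics/w1.npz",d=d,pos=st['position'],rot=st['ee_rot'])
E
```

```text
clock: 1.9
position: [0.4474, -0.1119, 0.2672]
ee_rot: [3.081, 0.609, 0.001]
force: [1.1, -0.0, 0.9]
width: 1.002
clock: 2.52
position: [0.4469, -0.1133, 0.2668]
ee_rot: [3.138, -0.151, 0.0]
force: [-0.1, 0.2, 0.5]
width: 0.999
pos [ 0.4469 -0.1133  0.2668] shift mm [108.5 -11.8  66.8] turn z 0.2267645011037871 down in tool [-2.e-04 -1.e-04  1.e+00] q [ 0.34  0.15 -0.24  1.88  0.04  1.12 -1.58] w 91.7 F [-0.1  0.2  0.5] t 2.525
tool x [ 0.995 -0.096  0.   ] y [-0.096 -0.995  0.   ]
```

View pics/w1.png

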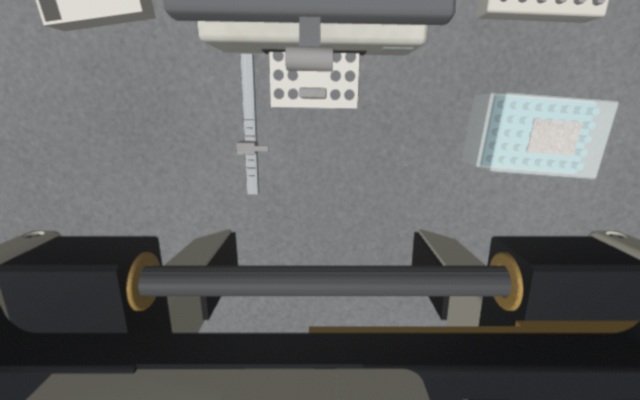

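The wrist view shows the bar at about (309,60), the tray's front edge from (271,107) to (358,107), the handle top at (313,93), and the pointer tip at (267,149).

Run:
```python
from h import *
z=np.load("pics/w1.npz"); st=dict(position=z['pos'],ee_rot=z['rot']); p,T=campose("wrist",st); d=z['d'];X=cloud(p,T,d)
im=cv2.imread("pics/w1.png")
cv2.imwrite("pics/w1c.png",cv2.resize(im[20:200,200:400],None,fx=4,fy=3.3,interpolation=cv2.INTER_CUBIC)[:600])
bar=X[52:68,290:330]; m=(bar[...,2]>.14)
print("bar",m.sum(),np.nanmean(bar[m],0),np.nanmax(bar[...,2]))
mm=(X[...,2]>.14)&(X[...,0]<.567)&(X[...,0]>.53)
vv,uu=np.nonzero(mm); print(uu.min(),uu.max(),vv.min(),vv.max()); P=X[mm]
print(np.nanpercentile(P,[1,50,99],axis=0).round(4))
q=onplane(p,T,[(271,107),(358,107.5)],.034);print("edge",q, np.arctan2(*(q[0]-q[1])[[1,0]])-np.pi/2)
print("ptr",onplane(p,T,[(267.5,149)],.034)); print("handle",onplane(p,T,[(313,93)],.079))
ray=onplane(p,T,[(247,60),(252,190)],.008);print(np.arctan2(*(ray[0]-ray[1])[[1,0]]),ray)
for r in arm.look_for("wrist","pointer_tip")+arm.look_for("wrist","tray_handle")+arm.look_for("wrist","lid_bar"): print(r)
```

```text
bar 637 [ 0.55282826 -0.11227157  0.15952596] 0.1624540497024009
285 332 40 70
[[ 0.5452 -0.1292  0.152 ]
 [ 0.5546 -0.1121  0.1589]
 [ 0.5664 -0.0943  0.1617]]
edge [[ 0.52263773 -0.05906399  0.034     ]
 [ 0.51258487 -0.15852316  0.034     ]] -0.10073315874127009
ptr [[ 0.47531541 -0.04824229  0.034     ]]
handle [[ 0.53166773 -0.11002649  0.079     ]]
-0.11752934745172623 [[ 0.5786293  -0.03421376  0.008     ]
 [ 0.42117254 -0.01562229  0.008     ]]
{'rect': [315.7, 82.8, 96.2, 62.3], 'conf': 0.78}
{'rect': [312.0, 35.5, 290.3, 68.1], 'conf': 0.81}
```

View pics/w1c.png

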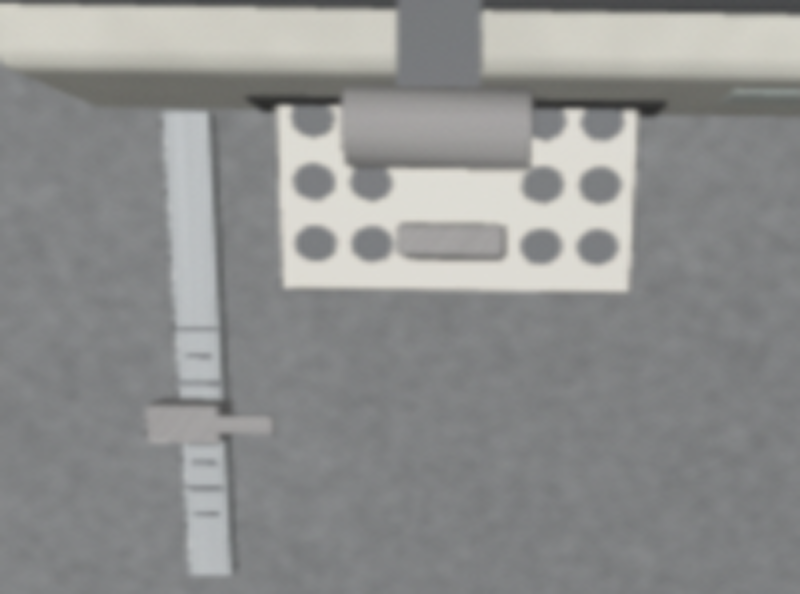

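```bash
python3 -m pendant '[[[0.0355,-0.0039,0.02],[0,0,0],0.07],[[0.0355,-0.0039,0.02],[0,0,0],0.07],[[0.0355,-0.0038,0.01],[0,0,0],0.07],[[0,0,0.02],[0,0,0],0.07],[[0,0,0],[0,0,0],0.07],[[0,0,0],[0,0,0],0.07]]'
python3 - <<'E'
from h import *
u=np.array([np.cos(YAW),np.sin(YAW)]);v=np.array([-np.sin(YAW),np.cos(YAW)])
delta([.554,-.112,.134],v)
st=arm.observe(); im,d=arm.get_image("wrist"); cv2.imwrite("pics/w2.png",im[:,:,::-1]); np.savez("pics/w2.npz",d=d,pos=st['position'],rot=st['ee_rot'])
E
```

```text
clock: 3.48
position: [0.554, -0.1125, 0.1974]
ee_rot: [3.138, -0.156, 0.001]
force: [-0.3, -0.1, -0.1]
width: 0.762
pos [ 0.554  -0.1125  0.1974] shift mm [-0.  -0.5 63.4] turn z 0.024571962050004004 down in tool [-4.e-04 -1.e-04  1.e+00] q [ 0.28  0.38 -0.23  1.75  0.1   1.03 -1.66] w 70.0 F [-0.3 -0.1 -0.1] t 3.475
tool x [ 0.995 -0.099  0.   ] y [-0.099 -0.995  0.   ]
```

View pics/w2.png

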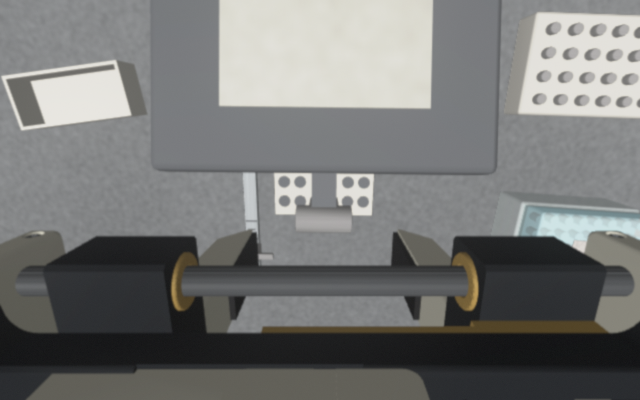

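```bash
python3 - <<'E'
from h import *
z=np.load("pics/w2.npz"); st=dict(position=z['pos'],ee_rot=z['rot']); p,T=campose("wrist",st); X=cloud(p,T,z['d'])
print(X[206:232:3,310:338:6,0].round(3));print(X[206:232:3,310:338:6,2].round(3))
print(proj(p,T,[[.554,-.112,.151]]))
E
python3 -m pendant '[[[0,-0.0005,0.022],[0,0,0],0.07],[[0,0,0.022],[0,0,0],0.07],[[0,0,0.019],[0,0,0],0.07],[[0,0,0],[0,0,0],0.03],[[0,0,0],[0,0,0],0.03],[[0,0,0],[0,0,0],0.03],[[0,0,0],[0,0,0],0.03],[[0,0,0],[0,0,0],0.03]]' 45
```

```text
[[0.564 0.564 0.564 0.564 0.564]
 [0.563 0.563 0.562 0.562 0.562]
 [0.562 0.562 0.561 0.561 0.56 ]
 [0.56  0.56  0.56  0.559 0.559]
 [0.559 0.558 0.558 0.558 0.557]
 [0.557 0.557 0.556 0.556 0.555]
 [0.555 0.554 0.555 0.554 0.553]
 [0.553 0.552 0.552 0.552 0.551]
 [0.55  0.55  0.549 0.549 0.549]]
[[0.152 0.154 0.154 0.154 0.155]
 [0.156 0.156 0.155 0.156 0.156]
 [0.157 0.159 0.158 0.158 0.158]
 [0.159 0.159 0.159 0.159 0.159]
 [0.16  0.16  0.16  0.16  0.16 ]
 [0.16  0.161 0.161 0.161 0.16 ]
 [0.161 0.16  0.162 0.16  0.16 ]
 [0.161 0.159 0.159 0.161 0.16 ]
 [0.158 0.158 0.158 0.158 0.158]]
[[323.46631996 219.11374783]]
clock: 4.53
position: [0.5544, -0.1119, 0.1343]
ee_rot: [3.138, -0.157, 0.002]
force: [-0.9, -0.4, 3.3]
width: 0.386
```

Run:
```python
import numpy as np
f=np.linspace(.252,1.06,13);print(np.c_[f[1:],np.diff(-225*np.cos(f)),-np.diff(225*np.sin(f))].round(2))
```

```text
[[  0.32   4.27 -14.53]
 [  0.39   5.24 -14.21]
 [  0.45   6.18 -13.83]
 [  0.52   7.1  -13.38]
 [  0.59   7.98 -12.87]
 [  0.66   8.83 -12.31]
 [  0.72   9.64 -11.69]
 [  0.79  10.4  -11.01]
 [  0.86  11.12 -10.29]
 [  0.93  11.79  -9.51]
 [  0.99  12.4   -8.7 ]
 [  1.06  12.96  -7.85]]
```

```bash
python3 -m pendant '[[[0.0043,0,-0.0145],[0,0,0],0.03],[[0.0052,0,-0.0142],[0,0,0],0.03],[[0.0062,0,-0.0138],[0,0,0],0.03],[[0.0071,0,-0.0134],[0,0,0],0.03],[[0,0,0],[0,0,0],0.03]]' 45
python3 - <<'E'
from h import *
delta([.554,-.112,.134])
im,d=arm.get_image("scene"); cv2.imwrite("pics/s2.png",cv2.resize(im[130:300,100:420,::-1],None,fx=2.5,fy=2.5))
E
```

```text
clock: 5.15
position: [0.5774, -0.1144, 0.1912]
ee_rot: [3.137, -0.157, 0.002]
force: [-2.0, -0.1, 2.8]
width: 0.39
pos [ 0.5774 -0.1144  0.1912] shift mm [-23.6  -0.1  57.2] turn z None down in tool [-1.4e-03 -4.0e-04  1.0e+00] q [ 0.27  0.42 -0.22  1.7   0.11  1.03 -1.66] w 35.8 F [-2.  -0.1  2.8] t 5.15
tool x [ 0.995 -0.1    0.001] y [-0.1   -0.995  0.   ]
```

View pics/s2.png

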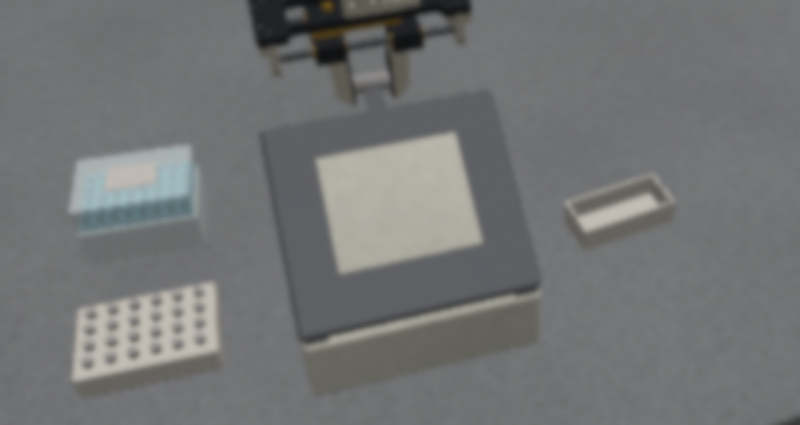

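The lid is following the gripper, with the bar held at about (372,80) in the crop. I'll continue the arc.

```bash
python3 -m pendant '[[[0.0080,0,-0.0129],[0,0,0],0.03],[[0.0088,0,-0.0123],[0,0,0],0.03],[[0.0096,0,-0.0117],[0,0,0],0.03],[[0.0104,0,-0.0110],[0,0,0],0.03],[[0.0111,0,-0.0103],[0,0,0],0.03],[[0.0118,0,-0.0095],[0,0,0],0.03],[[0.0124,0,-0.0087],[0,0,0],0.03],[[0.0130,0,-0.0079],[0,0,0],0.03],[[0,0,0],[0,0,0],0.03],[[0,0,0],[0,0,0],0.03]]' 45
python3 - <<'E'
from h import *
delta([.662,-.122,.29])
for n in["top","scene"]:
    im,d=arm.get_image(n); cv2.imwrite(f"pics/{n}3.png",im[:,:,::-1]);np.save(f"pics/{n}3_d.npy",d)
E
```

```text
clock: 6.45
position: [0.6617, -0.1238, 0.2746]
ee_rot: [3.136, -0.158, 0.003]
force: [1.0, -4.1, 1.9]
width: 0.383
pos [ 0.6617 -0.1238  0.2746] shift mm [  0.1  -1.8 -15.4] turn z None down in tool [-0.0018 -0.0013  1.    ] q [ 0.23  0.5  -0.2   1.36  0.1   1.3  -1.65] w 35.1 F [ 1.  -4.1  1.9] t 6.45
tool x [ 0.995 -0.101  0.002] y [-0.101 -0.995  0.001]
```

View pics/scene3.png

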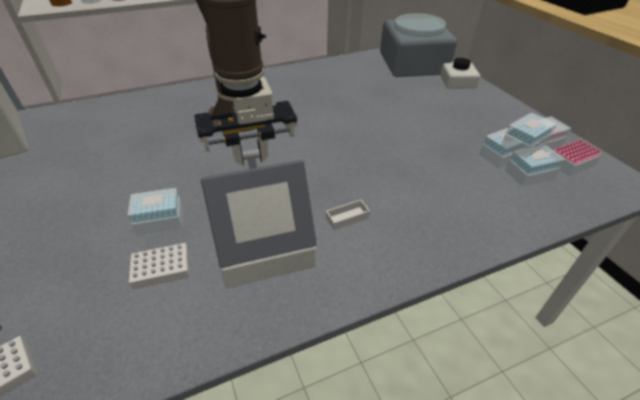

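View pics/top3.png

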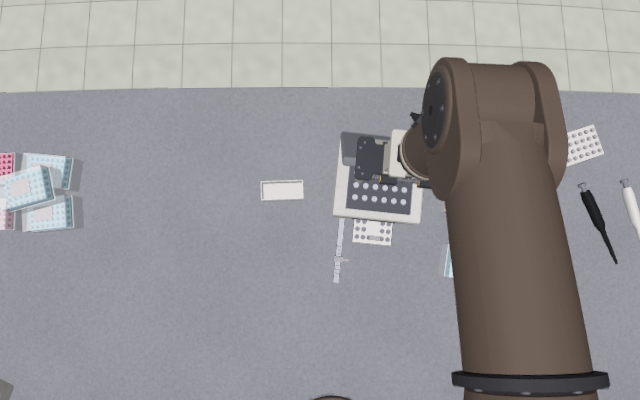

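Run:
```python
from h import *
p,T=campose("scene"); X=cloud(p,T,np.load("pics/scene3_d.npy"))
m=np.zeros((400,640),np.uint8); cv2.fillPoly(m,[np.int32([(212,190),(296,175),(305,235),(224,248)])],1)
P=X[m>0];P=P[~np.isnan(P[:,0])];c=P.mean(0);U,S,V=np.linalg.svd(P-c,full_matrices=False);n=V[2]*np.sign(V[2,2])
print(c,n,S/np.sqrt(len(P)),"angle",np.arccos(n[2]),"yaw",np.arctan2(n[1],n[0]))
```

```text
[ 0.73247974 -0.13485764  0.18770625] [ 0.85393379 -0.09555407  0.51153348] [0.05203011 0.03877795 0.00160021] angle 1.0338278358879993 yaw -0.11143512848060329
```

```bash
python3 -m pendant '[[[0,0,0],[0,0,0],0.05],[[0,0,0],[0,0,0],0.06],[[0,0,0],[0,0,0],0.07],[[0,0,0],[0,0,0],0.07],[[0,0,-0.015],[0,0,0],0.07],[[0,0,-0.025],[0,0,0],0.07],[[0,0,-0.025],[0,0,0],0.07],[[-0.03,0,-0.015],[0,0,0],0.07],[[-0.04,0,0],[0,0,0],0.07],[[-0.04,0,0],[0,0,0],0.07]]'
python3 - <<'E'
from h import *
u=np.array([np.cos(YAW),np.sin(YAW)])
delta([.532,-.1105,.28],u)
im,d=arm.get_image("scene"); cv2.imwrite("pics/s4.png",cv2.resize(im[100:300,100:420,::-1],None,fx=2.5,fy=2.5))
p,T=campose("scene"); X=cloud(p,T,d)
m=np.zeros((400,640),np.uint8); cv2.fillPoly(m,[np.int32([(212,190),(296,175),(305,235),(224,248)])],1)
P=X[m>0];P=P[~np.isnan(P[:,0])];c=P.mean(0);U,S,V=np.linalg.svd(P-c,full_matrices=False);n=V[2]*np.sign(V[2,2])
print("angle",np.arccos(n[2]))
E
```

```text
clock: 7.8
position: [0.5512, -0.1115, 0.3552]
ee_rot: [3.138, -0.156, 0.003]
force: [-0.1, 0.8, 0.9]
width: 0.766
pos [ 0.5512 -0.1115  0.3552] shift mm [-19.3   0.9  75.2] turn z -89.97937772000796 down in tool [-0.0017  0.      1.    ] q [ 0.27  0.27 -0.22  1.5   0.06  1.37 -1.62] w 70.3 F [-0.1  0.8  0.9] t 7.8
tool x [ 0.995 -0.099  0.002] y [-0.099 -0.995 -0.   ]
angle 1.0342921146786819
```

View pics/s4.png

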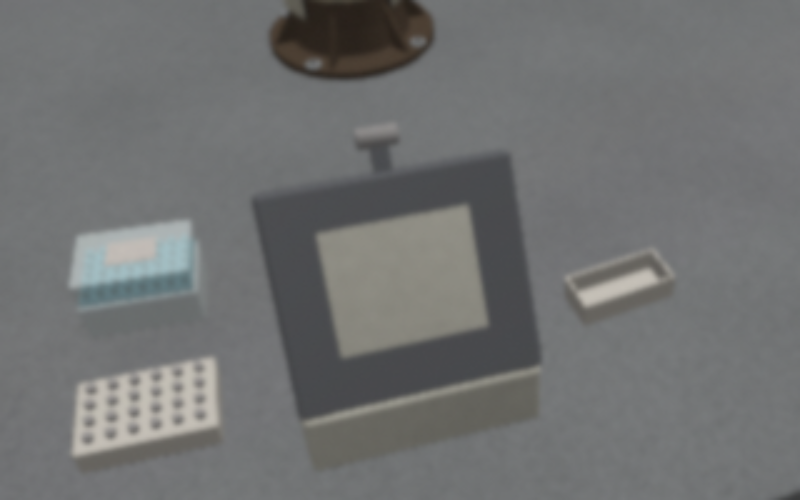

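```bash
python3 -m pendant '[[[-0.019,0.001,0],[0,0,-10],0.05],[[0,0,0.005],[0,0,-10],0.05],[[0,0,0.01],[0,0,-10],0.05],[[0,0,0.01],[0,0,-10],0.05],[[0,0,0.01],[0,0,-10],0.036],[[0,0,0.01],[0,0,-10],0.036],[[0,0,0.01],[0,0,-10],0.036],[[0,0,0.01],[0,0,-10],0.036],[[0,0,0.01],[0,0,-10],0.036],[[0,0,0],[0,0,0],0.036]]' 45
python3 - <<'E'
from h import *
u=np.array([np.cos(YAW),np.sin(YAW)])
delta([.532,-.1105,.045],u)
st=arm.observe(); im,d=arm.get_image("wrist"); cv2.imwrite("pics/w5.png",im[:,:,::-1]); np.savez("pics/w5.npz",d=d,pos=st['position'],rot=st['ee_rot'])
E
```

```text
clock: 9.1
position: [0.533, -0.111, 0.2792]
ee_rot: [-2.331, -2.106, 0.0]
force: [-0.8, -0.1, 0.6]
width: 0.392
pos [ 0.533  -0.111   0.2792] shift mm [  0.3  -1.  234.2] turn z -0.05574673783273454 down in tool [-1.e-04  2.e-04  1.e+00] q [ 0.47  0.31 -0.48  1.66  0.15  1.21 -0.14] w 36.0 F [-0.8 -0.1  0.6] t 9.1
tool x [0.101 0.995 0.   ] y [ 0.995 -0.101 -0.   ]
```

View pics/w5.png

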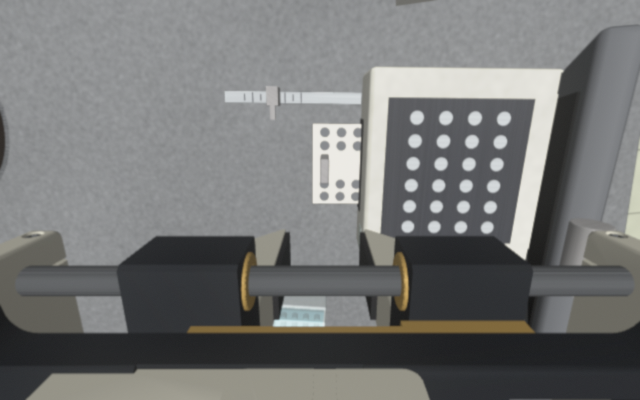

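The tray edge is at column 313, the handle top at about (324,170), and the pointer finger at column 272 with its tip at row 119.

Run:
```python
from h import *
z=np.load("pics/w5.npz"); st=dict(position=z['pos'],ee_rot=z['rot']); p,T=campose("wrist",st);X=cloud(p,T,z['d'])
im=cv2.imread("pics/w5.png")
cv2.imwrite("pics/w5c.png",cv2.resize(im[80:230,215:385],None,fx=4,fy=4,interpolation=cv2.INTER_CUBIC))
h=X[...,2]; m=(h>.07)&(h<.084)&(X[...,0]<.56)&(X[...,0]>.5)&(abs(X[...,1]+.11)<.04); P=X[m];print("handle",m.sum(),np.nanmedian(P,0),np.ptp(P[:,:2]@[np.cos(.1),-np.sin(.1)]),np.ptp(P[:,:2]@[np.sin(.1),np.cos(.1)]))
u=np.array([np.cos(YAW),np.sin(YAW)]);v=np.array([-np.sin(YAW),np.cos(YAW)])
q=onplane(p,T,[(313,126),(313,202)],.034);print("edge",q,np.arctan2(*(q[0]-q[1])[[1,0]])-np.pi/2)
t=onplane(p,T,[(272,119)],.034);print("ptr",t, "travel",(q[0]-t[0])[:2]@u)
print("reader front",X[100:220:30,362:376:3,2].round(3),X[160,362:380:3,:2]@u)
```

```text
handle 225 [ 0.53263338 -0.108062    0.07764154] 0.009002313011803098 0.02819387669524895
edge [[ 0.52384586 -0.06141057  0.034     ]
 [ 0.51343078 -0.15618991  0.034     ]] -0.10944848473815072
ptr [[ 0.47590206 -0.04835789  0.034     ]] travel 0.04900737316506776
reader front [[0.027 0.056 0.079 0.083 0.085]
 [0.045 0.066 0.083 0.084 0.086]
 [0.051 0.077 0.085 0.085 0.085]
 [0.061 0.082 0.084 0.084 0.085]] [0.58568165 0.58601687 0.58830234 0.59147948 0.59473577 0.59792409]
```

View pics/w5c.png

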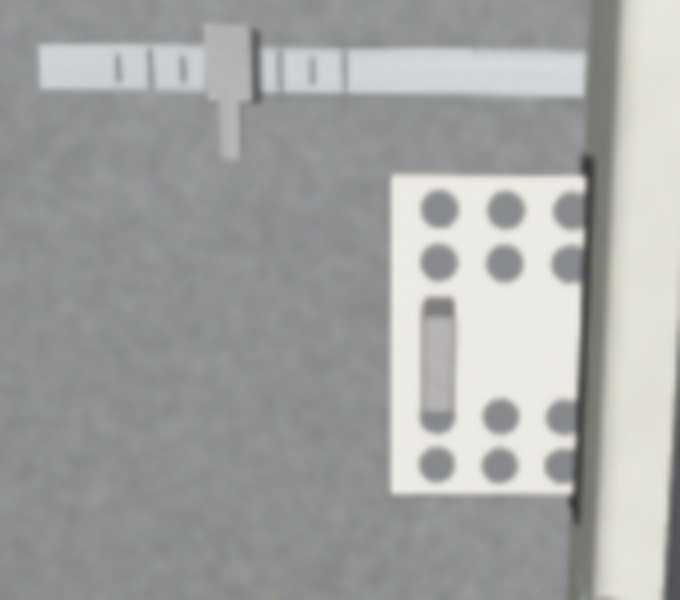

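```bash
python3 -m pendant '[[[0.001,-0.001,0.04],[0,0,0],0.036],[[0,0,0.04],[0,0,0],0.036],[[0,0,0.04],[0,0,0],0.036],[[0,0,0.04],[0,0,0],0.036],[[0,0,0.024],[0,0,0],0.036],[[0,0,0],[0,0,0],0.036]]' 45
python3 - <<'E'
from h import *
u=np.array([np.cos(YAW),np.sin(YAW)])
delta([.532,-.110,.042],u)
st=arm.observe(); im,d=arm.get_image("wrist"); cv2.imwrite("pics/w6.png",im[:,:,::-1]); np.savez("pics/w6.npz",d=d,pos=st['position'],rot=st['ee_rot'])
E
```

```text
clock: 9.9
position: [0.5316, -0.1097, 0.0942]
ee_rot: [-2.331, -2.103, 0.002]
force: [-0.3, -0.4, 0.3]
width: 0.393
pos [ 0.5316 -0.1097  0.0942] shift mm [-0.2  0.5 52.2] turn z -0.16244166001060023 down in tool [1.0e-04 2.2e-03 1.0e+00] q [ 0.42  0.49 -0.43  1.89  0.27  0.81 -0.26] w 36.1 F [-0.3 -0.4  0.3] t 9.9
tool x [ 0.103  0.995 -0.   ] y [ 0.995 -0.103 -0.002]
```

View pics/w6.png

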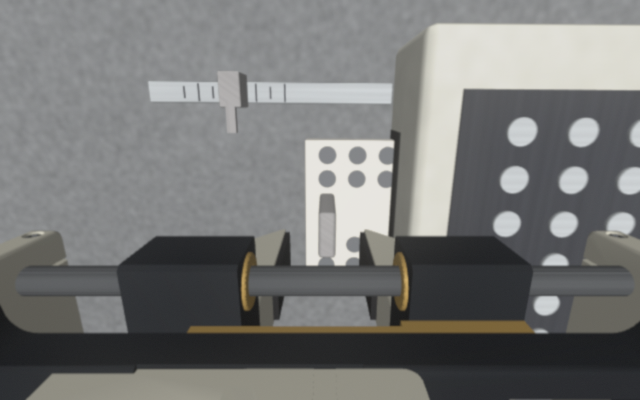

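The handle, at column 327, is centred between the fingers. Now I'll descend and close, and re-measure the travel from this view.

```bash
python3 - <<'E'
from h import *
z=np.load("pics/w6.npz"); st=dict(position=z['pos'],ee_rot=z['rot']); p,T=campose("wrist",st)
im=cv2.imread("pics/w6.png"); g=cv2.cvtColor(im,6).astype(float)
u=np.array([np.cos(-.101),np.sin(-.101)])
print("edge profile",g[165:240,300:310].mean(0).round(0)); print("ptr",g[112:130,222:242].mean(0).round(0))
q=onplane(p,T,[(305,142),(305,230)],.034);t=onplane(p,T,[(231.8,132)],.034)
print(q,t,(q-t)[:,:2]@u)
E
python3 -m pendant '[[[0,0,0.026],[0,0,0],0.036],[[0,0,0.026],[0,0,0],0.036],[[0,0,0],[0,0,0],0.036],[[0,0,0],[0,0,0],0.0],[[0,0,0],[0,0,0],0.0],[[0,0,0],[0,0,0],0.0],[[0,0,0],[0,0,0],0.0],[[0,0,0],[0,0,0],0.0]]' 45
```

```text
edge profile [138. 138. 138. 139. 146. 176. 217. 228. 229. 229.]
ptr [140. 140. 142. 147. 158. 168. 171. 173. 175. 176. 176. 175. 168. 143.
 116. 124. 139. 143. 143. 143.]
[[ 0.52382809 -0.05984606  0.034     ]
 [ 0.51653575 -0.12144132  0.034     ]] [[ 0.47686855 -0.04853421  0.034     ]] [0.04786078 0.04681615]
clock: 10.95
position: [0.5327, -0.1099, 0.0437]
ee_rot: [2.33, 2.106, 0.001]
force: [-1.7, 0.2, 6.5]
width: 0.105
```

```bash
python3 -m pendant '[[[0,-0.005,0],[0,0,0],0.0],[[0,-0.008,0],[0,0,0],0.0],[[0,-0.008,0],[0,0,0],0.0],[[0,-0.008,0],[0,0,0],0.0],[[0,-0.008,0],[0,0,0],0.0],[[0,-0.007,0],[0,0,0],0.0],[[0,0,0],[0,0,0],0.0],[[0,0,0],[0,0,0],0.0]]' 50
python3 - <<'E'
from h import *
delta([.532,-.110,.042])
st=arm.observe(); im,d=arm.get_image("wrist"); cv2.imwrite("pics/w7.png",im[:,:,::-1]); np.savez("pics/w7.npz",d=d,pos=st['position'],rot=st['ee_rot'])
E
```

```text
clock: 11.95
position: [0.4904, -0.1052, 0.0437]
ee_rot: [2.328, 2.106, 0.005]
force: [7.4, 0.3, 1.9]
width: 0.106
pos [ 0.4904 -0.1052  0.0437] shift mm [-0.7 41.8  1.9] turn z None down in tool [-7.0e-04 -4.3e-03  1.0e+00] q [ 0.41  0.51 -0.4   2.04  0.32  0.65 -0.31] w 9.7 F [7.4 0.3 1.9] t 11.95
tool x [0.1   0.995 0.001] y [ 0.995 -0.1    0.004]
```

View pics/w7.png

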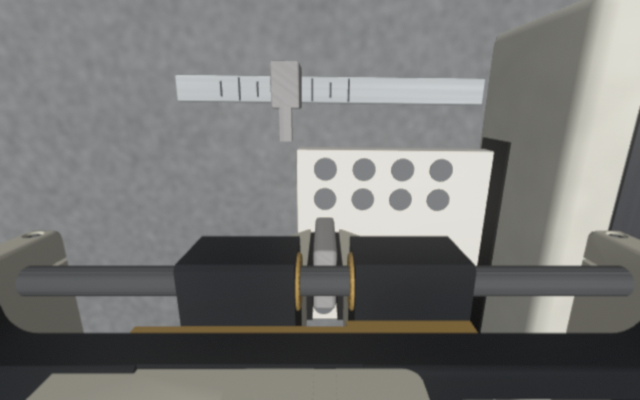

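The tray came out with the handle. Its edge is at about column 297.5 and the pointer finger is centred at about column 285.5.

```bash
cat > m.py <<'E'
from h import *
import sys
def meas(n):
    z=np.load(f"pics/{n}.npz"); st=dict(position=z['pos'],ee_rot=z['rot']); p,T=campose("wrist",st)
    im=cv2.imread(f"pics/{n}.png"); g=cv2.cvtColor(im,6).astype(float)
    a=g[153:160,285:310].mean(0); b=g[118:136,272:300].mean(0)
    print("edge",285,a.round(0)); print("ptr",272,b.round(0))
    e=285+np.argmax(np.diff(a))+.5
    return p,T,e
if __name__=="__main__":
    p,T,e=meas(sys.argv[1]); c=float(sys.argv[2]) if len(sys.argv)>2 else 285.5
    if len(sys.argv)>3: e=float(sys.argv[3])
    u=np.array([np.cos(-.101),np.sin(-.101)])
    q=onplane(p,T,[(e,152)],.034);t=onplane(p,T,[(c,140)],.034)
    print(e,q,t,"remaining mm",1000*(q-t)[:,:2]@u)
E
python3 m.py w7
```

```text
edge 285 [132. 132. 132. 133. 134. 136. 137. 138. 139. 139. 138. 154. 199. 221.
 224. 224. 225. 224. 224. 224. 225. 224. 225. 224. 224.]
ptr 272 [139. 139. 139. 138. 138. 138. 141. 151. 161. 164. 165. 167. 169. 170.
 170. 170. 170. 169. 162. 140. 127. 134. 137. 138. 138. 138. 139. 139.]
296.5 [[ 0.48139297 -0.0548799   0.034     ]] [[ 0.47659122 -0.04829687  0.034     ]] remaining mm [5.4410349]
```

```bash
python3 -m pendant '[[[0,-0.003,0],[0,0,0],0.0],[[0,-0.003,0],[0,0,0],0.0],[[0,0,0],[0,0,0],0.0],[[0,0,0],[0,0,0],0.0],[[0,0,0],[0,0,0],0.0],[[0,0,0],[0,0,0],0.0]]' 50
python3 - <<'E'
from h import *
delta([.532,-.110,.042])
st=arm.observe(); im,d=arm.get_image("wrist"); cv2.imwrite("pics/w8.png",im[:,:,::-1]); np.savez("pics/w8.npz",d=d,pos=st['position'],rot=st['ee_rot'])
cv2.imwrite("pics/w8c.png",cv2.resize(im[60:220,230:390,::-1],None,fx=3.7,fy=3.7,interpolation=cv2.INTER_CUBIC))
im,d=arm.get_image("scene"); cv2.imwrite("pics/s8.png",cv2.resize(im[80:300,100:420,::-1],None,fx=2.5,fy=2.5))
p,T=campose("scene"); X=cloud(p,T,d)
m=np.zeros((400,640),np.uint8); cv2.fillPoly(m,[np.int32([(212,190),(296,175),(305,235),(224,248)])],1)
P=X[m>0];P=P[~np.isnan(P[:,0])];c=P.mean(0);U,S,V=np.linalg.svd(P-c,full_matrices=False);n=V[2]*np.sign(V[2,2])
print("angle",np.arccos(n[2]))
E
python3 m.py w8 284.7
```

```text
clock: 12.75
position: [0.4847, -0.1045, 0.0437]
ee_rot: [2.328, 2.106, 0.006]
force: [7.7, 0.8, 0.7]
width: 0.106
pos [ 0.4847 -0.1045  0.0437] shift mm [-0.7 47.6  1.9] turn z None down in tool [-8.0e-04 -4.6e-03  1.0e+00] q [ 0.41  0.51 -0.4   2.05  0.32  0.64 -0.31] w 9.7 F [7.7 0.8 0.7] t 12.75
tool x [0.1   0.995 0.001] y [ 0.995 -0.1    0.005]
angle 1.0326711207636994
edge 285 [135. 134. 134. 134. 134. 133. 133. 132. 131. 131. 131. 151. 197. 220.
 223. 223. 223. 223. 223. 223. 223. 223. 223. 223. 223.]
ptr 272 [134. 134. 134. 134. 134. 135. 135. 136. 137. 137. 138. 138. 138. 137.
 137. 136. 136. 137. 143. 156. 162. 163. 164. 166. 168. 169. 169. 169.]
296.5 [[ 0.47564307 -0.05425592  0.034     ]] [[ 0.47043841 -0.0476326   0.034     ]] remaining mm [5.84595777]
```

View pics/w8c.png

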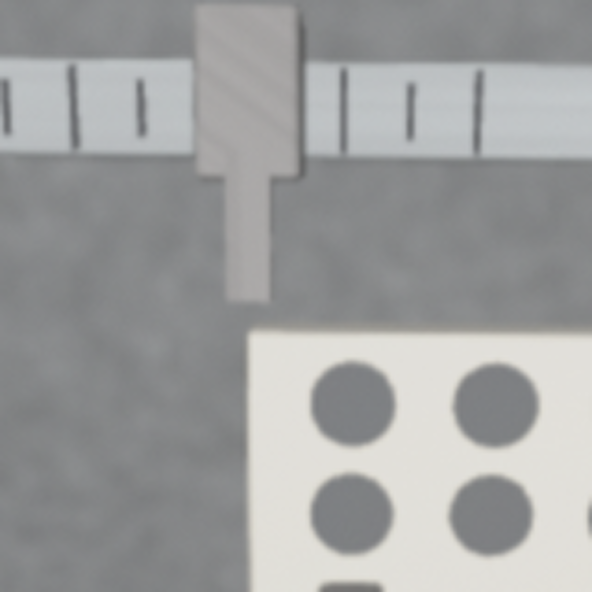

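View pics/s8.png

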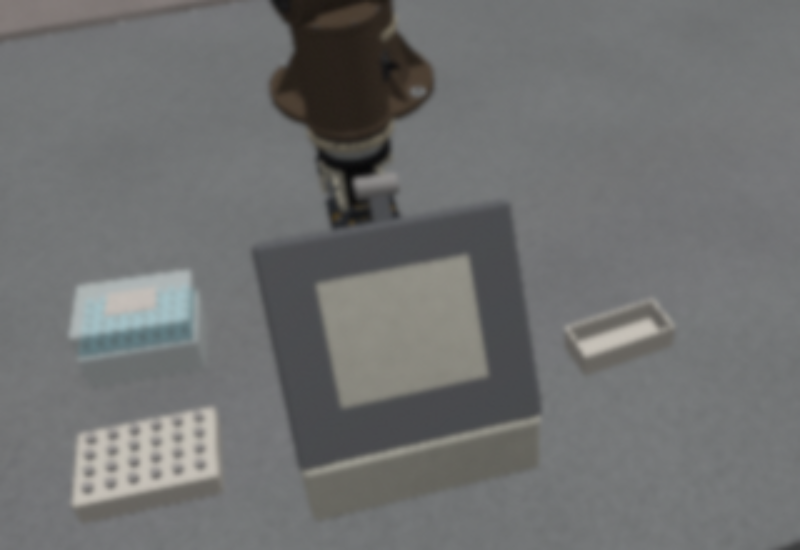

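The tray edge is at crop column 248 and the pointer finger is centred at column 248, so they are level to within about half a millimetre. The lid stands at 1.033 rad, and the bystanders and pointer look unmoved. I'm handing in the job.

```bash
python3 -m pendant '[[[0,0,0],[0,0,0],0.0],[[0,0,0],[0,0,0],0.0],[[0,0,0],[0,0,0],0.0]]' 50
python3 - <<'E'
from h import *
delta([.532,-.110,.042])
print(arm.sign_off())
E
```

```text
clock: 13.22
position: [0.4847, -0.1045, 0.0437]
ee_rot: [2.327, 2.106, 0.006]
force: [7.7, 0.1, 0.4]
width: 0.105
pos [ 0.4847 -0.1045  0.0437] shift mm [-0.8 47.6  1.9] turn z None down in tool [-8.0e-04 -4.6e-03  1.0e+00] q [ 0.41  0.51 -0.4   2.05  0.32  0.64 -0.31] w 9.7 F [7.7 0.1 0.4] t 13.225
tool x [0.1   0.995 0.001] y [ 0.995 -0.1    0.005]
the job is handed in; nothing more can be done
None
```

I raised the lid by its bar, left it standing, and pulled the tray out by its handle. I handed in at 13.2 s with the gripper still holding the tray level with the pointer.

Last checks before hand-in:
- **Lid:** it measured 1.033 rad (about 59°) in the depth image, and was the same just after I released it and again at the end.
- **Tray:** the front edge and the centre of the pointer finger lined up in the wrist picture to within about 0.5 mm. The tray had travelled about 48 mm.
- **Grip:** the fingers were closed on the 10 mm handle (they read 9.7 mm), with a commanded grip of 50 N. The wrist force sensor showed a steady 7.7 N from the spring, and the arm was at rest.
- **Pointer and bystanders:** they looked unmoved in the pictures. I did not measure their final positions numerically.

One check disagreed. My measuring script printed 5.8 mm remaining after the last pull, but I had given it the pointer's pixel column from the picture before. I went by the newest picture instead, which shows the edge and pointer level.

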